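Take the right lid out of its rest and hold it level over the pot

ROBOT

A 7-joint arm with a two-finger parallel gripper is mounted at the origin on the work surface. World frame = base frame: x ahead of the robot, y to its left, z up, the work surface at z = 0. Lengths are in m, angles in rad, forces in N, time in s.
With the tool pointing down it reaches from about 0.4 to 0.85 m from the base axis. Payload 10.4 kg.
Tool frame: the origin (TCP) lies on the centre line of the jaws, within the pads' length; the fingertips stand 14 mm ahead of it and the grasp point (between the pads) lies 5 mm behind it (manip.tip_reach is the distance from the TCP to the fingertips, in m); z points along the fingers, y is the line along which they close (so a half turn about z gives the same grasp; the last joint's range is limited). The gripper opens to 85 mm and grips with 20 to 120 N. Pads are 22 mm wide; open, the fingers measure 114 mm over their backs; the gripper's body (76 mm by 85 mm) begins 54 mm behind the grasp point. The pads swing forward as they close: fully open they stand 13 mm farther back than shut.
Start: joints at [1.253, 0.332, -0.065, 1.46, 0.022, 1.35, -0.088], TCP at [0.182, -0.598, 0.245] pointing down, gripper open.
Joint ranges: [-2.6, 2.6], [-0.5, 2.12], [-1.47, 1.34], [0.16, 2.42], [-1.27, 4.41], [0.06, 2.06], [-2.6, 2.6]. Speed limits (rad/s): [2.22, 2.22, 2.79, 2.79, 3.14, 3.14, 3.14].

INTERFACE

Orientations are given as a unit quaternion [x, y, z, w].
In Python, from workcell import manip gives the robot as it stands.
- The arm moves only by the shell command python3 -m pendant 'ROWS' [FORCE]. ROWS is JSON, a list of rows, each a list of 7 numbers: the shift along the tool's x, y, z in units of 50 mm (1.0 is 50 mm), then the turn, a rotation vector about the tool's x, y, z in units of 8 degrees (1.0 is 8 degrees), then the opening, from -1 (shut) to 1 (fully open), so that 0 is half open. In form: [[dx, dy, dz, ax, ay, az, jaw], ...]. A call has exactly 10 rows; each row is the pose to reach, as a shift and turn from the pose commanded when the call began, along the tool's axes at that moment; what a row does not reach only later rows make up. A row lasts 1/8 s, in which the tool goes at most 62.5 mm and 10.7 degrees, less where a joint would pass 70% of its speed; a pose out of reach is approached as far as the arm can. A call with a gripper value outside its range is refused whole. The fingers move at their own pace and stop on an object; FORCE is the grip in N (left out, the last holds). Time passes only in rows, so rows that repeat a pose let the fingers close, or fill a call up. It gives the time, the measured TCP pose, the force, the opening and the grip force at its end, in the units of the state.
- manip.get_obs(): the state, without advancing time (a new reading comes with each control period).
- manip.camera(name): name is "scene" or "top" or "wrist"; returns (picture, depth): 480x640x3 uint8, red, green, blue; 480x640 float32, m along the optical axis (not along the pixel's ray), 0 where there is no reading.
- manip.get_calibration(name): a dict with "fx", "fy", "cx", "cy" (pixels), "xyz" and "orientation" of the camera in the world. Camera axes: x right, y up, looking along -z (the intrinsics and any distortion apply to the point x, -y, -z); pixel columns grow to the right and rows downward; lengths in m; the calibration is good to about 2 mm. A picture is of the moment at which its call begins: read the wrist's pose just before it. get_calibration takes no time and is no camera call; for the wrist camera it gives the pose at the moment of the call.
- manip.hand_in(): hands the job in; it is judged then, once.
Trained networks look in the newest picture that a camera, given by its name, has taken for a name from the list of things; names that differ only in an ending like _2 or _b are one class to them, and where a whole thing is asked for, a point or a joint stands for the part that bears it (a point fixed in the world has none). Each returns a list of dicts, best first, with "p" (0 to 1); they miss things now and then, are a little off and sometimes report something else, mostly with a low value. They report only what shows in the picture. A call takes as long as a camera call. They do not tell look-alikes from the thing itself.
- manip.find_in(thing, camera): "box" ([left, top, right, bottom] in pixels, round what is visible of it).
- manip.trace(thing, camera): "pixels" (480x640 bool, what is visible of it) and "box" ([left, top, right, bottom] in pixels, round what is visible of it).
- manip.tip_of(thing, camera): "pixel" ([column, row] in pixels: a listed point, or the origin of a listed thing).
The state is a dict: "clock": time; "joint_pos": joint angles; "joint_velocities": joint speeds; "tau": joint torques, N m; "position": TCP position; "ee_rot": TCP orientation; "ft_force": force on the tool from outside, world axes, zero at the start; "torque": the same for the moment, N m; "grip_width": opening from 0.0 (shut) to 1.0 (fully open); "grasp_force": force on a finger pad.
Only numpy, scipy, OpenCV 4.12 (cv2) and the standard library are available. Lean on these libraries where they do the work, as an engineer would, in place of code of your own. Each camera call takes 0.05 s, during which the arm holds its last target. There are 200 camera calls.

TASK

Two pan lids lean in two steel lid rests: draw the one that fits the pot (the larger) out of its rest by its black handle, turn it level with the handle on top, and hold it centred above the pot, about 80 mm clear of the rim, ready to cover it. Finish while still holding it there, still and in the gripper only: do not put it down. Leave the pot, the other lid and the other things on the counter where they are.

Things in the scene. Friction and masses are not known exactly. Their poses are not given: they have to be found in the camera images.
- lid_large_grip (a point): Centre of the large lid's black bar handle, 74 long, 14 wide, 18 mm high, on two posts near its ends. Axes are the lid's: x along the bar, y across its 14 mm, z square to the lid, out of its handle side. It lies 43 mm along z from the lid's underside; 20 mm are free beneath the bar. At the start the lid leans 45 degrees: z points up and out of the rest's front, x up the slope.
- lid_large_mid (a point): Centre of the flat underside of the large lid (the one that fits the pot), a shallow aluminium dome 172 mm in diameter, 14 mm thick, rim 5 mm thick; same axes as its handle. Loose, about 0.32 kg.
- lid_small_mid (a point): Centre of the flat underside of the small lid (124 mm in diameter, same form, black bar handle 60 mm long, too small for the pot), which leans in the other rest. Leave it alone.
- holder_a: Fixed steel rest of the large lid, on either side of the counter: base 124 wide, 170 mm deep, two bars sloping 45 degrees (top 136 mm high) and two headed studs at their foot, 80 mm apart, which carry the rim. The heads overlap the rim 6 mm: draw the lid 20 mm or more up the slope (its own x) first. Origin on the counter, 65 mm behind its front edge, mid-width; -x out of the front, z up.
- holder_b: The same rest, holding the small lid.
- pot_rim (a point): Centre of the open mouth of the steel pot, at the level of its rim: 160 mm across, 95 mm high, standing on a round cork trivet 8 mm thick (so the rim is 103 mm above the counter). Two black loop handles near the rim reach about 37 mm out on opposite sides. Loose; stays where it is.
- mug: White mug 80 mm wide, 90 mm high, origin at the centre of its underside. Bystander.
- jar: Glass jar 56 mm wide, 90 mm high, origin at the centre of its underside. Bystander.
- timer: White kitchen timer lying flat, 70 x 60 x 22 mm, origin at the centre of its underside. Bystander.
- lid_large: The large lid as a whole: its origin is the centre of its underside, the same point as lid_large_mid.
Things that resemble listed ones, but are neither listed nor needed, are in the scene too. What is shaped like the lid_large but pink or turquoise is not meant.

How it is judged:
On the way:
1. the large lid is drawn out of its rest and raised by the gripper, touching neither rest nor pot (height (world z) of lid_large_grip above 0.15 m and contact force between lid_large and holder_a below 0.05 N and contact force between lid_large and the fingers above 1 N and contact force between lid_large and pot below 0.05 N), for 0.2 s.
At the end, for the whole second after the job is handed in: Large lid held in the gripper, handle up, level within 10 degrees, at rest, centred within 25 mm over the pot, underside 40 to 130 mm above the rim, touching neither pot nor rest; pot and small lid moved under 20 mm, mug, jar, timer under 25 mm (angle between lid_large_mid's own z axis and vertical below 0.175 rad and horizontal distance between lid_large_mid and pot_rim below 0.025 m and z of lid_large_mid in the frame of pot_rim between 0.04 and 0.13 m and contact force between lid_large and the fingers above 1 N and contact force between lid_large and holder_a below 0.05 N and contact force between lid_large and pot below 0.05 N and distance of each of pot_rim, lid_small_mid from where it was at the start of the episode below 0.02 m and distance of each of mug, jar, timer from where it was at the start of the episode below 0.025 m and linear speed of lid_large below 0.03 m/s); the arm keeps its last pose, push and grip.
It fails at once if the pot is shoved or lifted (moved more than 20 mm) (distance of pot_rim from where it was at the start of the episode above 0.02 m).
It fails at once if the small lid is disturbed (moved more than 20 mm) (distance of lid_small_mid from where it was at the start of the episode above 0.02 m).
It fails at once if the mug is knocked (moved more than 25 mm) (distance of mug from where it was at the start of the episode above 0.025 m).
It fails at once if the jar is knocked (moved more than 25 mm) (distance of jar from where it was at the start of the episode above 0.025 m).
It fails at once if the timer is knocked (moved more than 25 mm) (distance of timer from where it was at the start of the episode above 0.025 m).
It also fails if it takes over 43 s, if anything falls off the work surface, if the arm or the gripper's body presses on something with over 40 N, if the wrist force passes 120 N, or if a joint passes its speed limit or range.

## Working session

There is one attempt and no reset: what is moved stays moved. The work goes in short steps, Python scripts to look and compute and a shell command to move; the robot and the scene stay as the last step left them, time stands still between calls to the robot, and variables do not carry over. Pictures are saved under pics/ and viewed, at most 10 in all, crops included, and the job is handed in when it is done.

```bash
mkdir -p pics; ls
cat > h.py <<'E'
import numpy as np, cv2, json
from scipy.spatial.transform import Rotation as R
from workcell import manip
def cam(n):
    c=manip.get_calibration(n); im,d=manip.camera(n); return c,im,d
def cloud(c,d):
    v,u=np.mgrid[0:480,0:640]
    p=np.stack([(u-c['cx'])/c['fx']*d,-(v-c['cy'])/c['fy']*d,-d],-1)
    return p@R.from_quat(c['orientation']).as_matrix().T+np.array(c['xyz'])
E
python3 - <<'E'
from h import *
print(manip.get_calibration('scene'))
for n in ['scene','top']:
    c,im,d=cam(n); cv2.imwrite(f'pics/{n}0.png',im[:,:,::-1]); P=cloud(c,d)
    for t in ['lid_large_grip','lid_large_mid','lid_small_mid','holder_a','pot_rim','mug','jar','timer']:
        for r in manip.tip_of(t,n)[:3]:
            u,v=map(int,np.round(r['pixel'])); 
            print(n,t,round(r['p'],2),u,v,P[min(max(v,0),479),min(max(u,0),639)].round(3))
print(manip.get_obs())
E
```

```text
pics
{'fx': 532.1284266731903, 'fy': 532.1284266731903, 'cx': 323.34477330756977, 'cy': 247.90536716332815, 'xyz': array([ 1.32452832, -0.01072147,  1.15806774]), 'orientation': array([0.20370752, 0.231645  , 0.70084909, 0.64315969])}
scene lid_large_grip 0.95 222 193 [ 0.36  -0.395  0.049]
scene lid_large_grip 0.93 245 227 [ 0.552 -0.283  0.151]
scene lid_large_grip 0.58 152 263 [ 0.614 -0.521  0.059]
scene lid_large_mid 0.98 222 207 [ 0.382 -0.397  0.015]
scene lid_large_mid 0.92 244 248 [ 0.611 -0.275  0.146]
scene lid_large_mid 0.81 155 274 [ 0.617 -0.524  0.014]
scene lid_small_mid 0.72 505 245 [0.526 0.347 0.112]
scene lid_small_mid 0.26 359 353 [0.799 0.01  0.025]
scene holder_a 0.81 496 267 [0.517 0.353 0.004]
scene holder_a 0.6 248 264 [ 0.562 -0.292  0.005]
scene pot_rim 0.75 350 221 [ 0.401 -0.034  0.011]
scene mug 0.95 433 360 [0.82  0.172 0.066]
scene mug 0.16 248 266 [ 0.567 -0.291  0.004]
scene jar 0.96 280 349 [ 0.817 -0.168  0.053]
scene timer 0.9 360 352 [0.794 0.012 0.022]
top lid_large_grip 0.7 439 332 [ 0.354 -0.394  0.048]
top lid_large_grip 0.69 485 235 [ 0.597
[... 524 characters left out ...]
int_pos': array([ 1.25339687,  0.33220321, -0.06471121,  1.46009303,  0.02159079,
        1.34989642, -0.08851986]), 'joint_velocities': array([ 0.00175425,  0.00103826,  0.00138684,  0.00055991, -0.00080542,
       -0.00114088, -0.00085556]), 'tau': array([-3.32577656e-04, -6.25217414e+01,  4.86842904e-02, -3.91825676e+01,
        1.65032601e-02,  1.46928356e-03, -2.61959730e-05]), 'position': array([ 0.18162589, -0.59805205,  0.24533887]), 'ee_rot': array([9.89156915e-01, 1.46862506e-01, 2.29871924e-05, 4.35034026e-05]), 'ft_force': array([-0.87538158, -0.50830311,  0.8239244 ]), 'torque': array([-0.00865277, -0.05204765,  0.03755002]), 'grasp_force': 0.0, 'grip_width': 1.0001311751326263}
```

View pics/scene0.png

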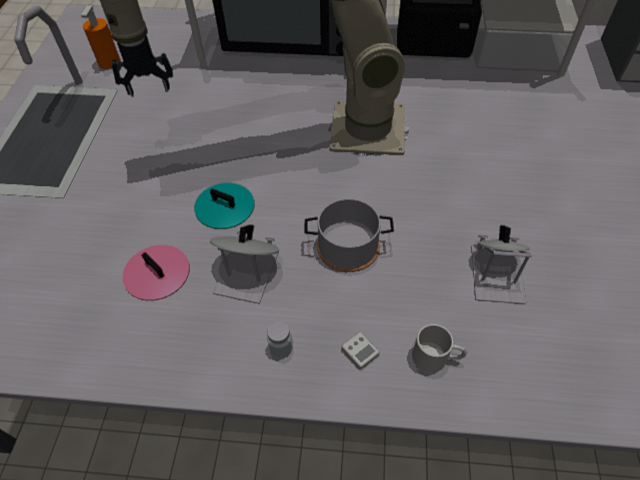

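View pics/top0.png

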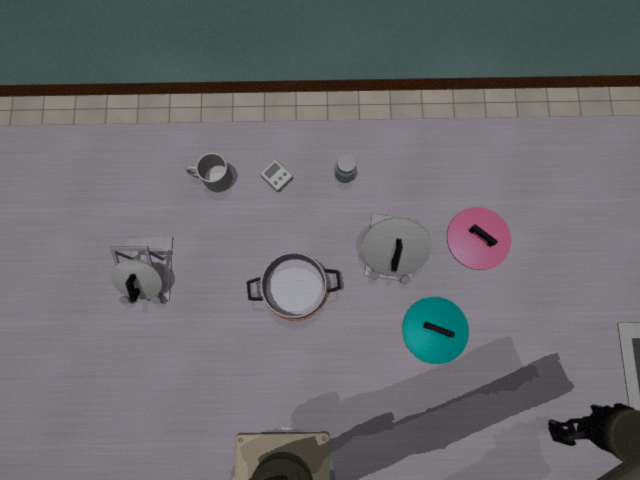

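The scene view shows the large lid in its rest at about (245, 240), its handle at (246, 233), the pot at (349, 235) and the small lid at (503, 243). Pink and turquoise decoys lie flat. The top view agrees: handle (397, 254), pot (294, 286), and the rest's front faces the robot. Next I'll fit the handle, lid and pot.

```bash
cat >> h.py <<'E'
def lidpose(c,im,d,cen,r=0.13,verbose=True):
    P=cloud(c,d); ok=(d>0)&(np.linalg.norm(P-cen,axis=-1)<r)&(P[...,2]>0.03)
    g=im.max(-1); sat=im.max(-1).astype(int)-im.min(-1)
    return P,ok,g,sat
E
python3 - <<'E'
from h import *
C=np.array([.55,-.28,.13])
rows=[]
for n in ['scene','top']:
    c,im,d=cam(n); P,ok,g,sat=lidpose(c,im,d,C)
    dark=ok&(g<60)&(P[...,2]>0.06); m=cv2.morphologyEx(dark.astype(np.uint8),cv2.MORPH_OPEN,np.ones((2,2)))>0
    k,l,s,ce=cv2.connectedComponentsWithStats(m.astype(np.uint8)); i=1+np.argmax(s[1:,4]); H=P[l==i]
    print(n,'bar comp',s[i],ce[i].round(1))
    # dome: light points; plane fit
    L=P[ok&(g>90)&(P[...,2]>0.06)]
    best=None; rng=np.random.default_rng(0)
    for _ in range(500):
        a=L[rng.choice(len(L),3,False)]; nn=np.cross(a[1]-a[0],a[2]-a[0]); 
        if np.linalg.norm(nn)<1e-7: continue
        nn/=np.linalg.norm(nn); q=abs((L-a[0])@nn)<.004
        if best is None or q.sum()>best.sum(): best=q
    Q=L[best]; mu=Q.mean(0); nn=np.linalg.svd(Q-mu)[2][2]; nn*=np.sign(nn[2])
    print(' lid plane n',nn.round(3),'mid of pts',mu.round(3),len(Q),len(L))
    # bar points: height above plane
    h=(H-mu)@nn; print(' bar h pct',np.percentile(h,[5,50,90,97]).round(4))
    T=H[h>np.percentile(h,90)-.008]; 
    ax=np.linalg.svd(T-T.mean(0))[2][0]; ax*=np.sign(ax[2]); t=(T-T.mean(0))@ax
    print(' bar top mean',T.mean(0).round(3),'axis',ax.round(3),'len',np.percentile(t,[1,99]).round(3),'mid',(T.mean(0)+ax*np.percentile(t,[1,99]).mean()).round(3),len(T))
    # pot rim
    D=np.linalg.norm(P[...,:2]-[.44,-.035],axis=-1); k=(d>0)&(D<.15)&(abs(P[...,2]-.103)<.006)&(g>60)
    X=P[k][:,:2]
    from scipy.optimize import least_squares
    f=least_squares(lambda q:np.hypot(X[:,0]-q[0],X[:,1]-q[1])-q[2],[.44,-.035,.08],loss='soft_l1',f_scale=.003)
    print(' pot',f.x.round(4),len(X))
    for t in ['lid_large_grip','lid_large_mid','pot_rim']:
        for r in manip.tip_of(t,n)[:3]: print('  ',t,np.round(r['pixel'],1))
E
```

```text
scene bar comp [240 226  15  18 198] [246.6 234.2]
 lid plane n [-0.65   0.119  0.751] mid of pts [ 0.586 -0.283  0.124] 631 774
 bar h pct [0.0001 0.0172 0.0357 0.0395]
 bar top mean [ 0.545 -0.282  0.133] axis [ 0.709 -0.175  0.683] len [-0.045  0.024] mid [ 0.537 -0.28   0.126] 63
 pot [ 0.4758 -0.0355  0.0777] 353
   lid_large_grip [246.  227.8]
   lid_large_grip [151.5 264.3]
   lid_large_grip [222.1 196.1]
   lid_large_mid [157.8 273.6]
   lid_large_mid [223.9 203.7]
   lid_large_mid [247.2 248.7]
   pot_rim [244.9 247.9]
   pot_rim [350.8 223. ]
   pot_rim [358.3 352.5]
top bar comp [392 240  11  32 206] [397.3 256.2]
 lid plane n [-0.673  0.118  0.73 ] mid of pts [ 0.57  -0.287  0.111] 2023 2644
 bar h pct [0.0002 0.0397 0.0425 0.0443]
 bar top mean [ 0.528 -0.282  0.144] axis [-0.146  0.172  0.974] len [-0.036  0.607] mid [ 0.486 -0.233  0.423] 147
 pot [ 0.474  -0.0358  0.0775] 358
   lid_large_grip [485.4 236.6]
   lid_large_grip [392.  258.9]
   lid_large_grip [397.9 246.8]
   lid_large_mid [479.5 238.5]
   lid_large_mid [434.7 328.3]
   lid_large_mid [399.7 247.2]
   pot_rim [294.1 284.5]
```

```bash
cat >> h.py <<'E'
def lidR(yaw,tilt=45):  # tool frame for gripping a bar: z=-lid z, x=lid x
    return R.from_euler('z',yaw,degrees=True)*R.from_euler('y',-tilt,degrees=True)*R.from_euler('x',180,degrees=True)
def rel(p,Rt):
    o=manip.get_obs(); R0=R.from_quat(o['ee_rot'])
    print('rel',(R0.inv().apply(np.array(p)-o['position'])/.05).round(3),((R0.inv()*Rt).as_rotvec(degrees=True)/8).round(3),'pos',o['position'].round(4),'t',o['clock'])
E
python3 - <<'E'
from h import *
Rt=lidR(-10.3); print(Rt.as_matrix().round(3))
b=np.array([.536,-.283,.137]); rel(b-.13*Rt.as_matrix()[:,2],Rt)
E
```

```text
[[ 0.696 -0.179  0.696]
 [-0.126 -0.984 -0.126]
 [ 0.707  0.    -0.707]]
rel [ 6.977 -4.809  0.328] [-1.334  5.516  3.222] pos [ 0.1816 -0.598   0.2453] t 1.3
```

```bash
python3 -m pendant '[[0.9,-0.6,0,-0.15,0.6,0.35,1],[1.8,-1.2,0,-0.3,1.3,0.75,1],[2.7,-1.8,0,-0.5,2.1,1.2,1],[3.6,-2.5,0,-0.7,2.8,1.6,1],[4.5,-3.1,0.1,-0.9,3.5,2.1,1],[5.4,-3.7,0.2,-1.05,4.3,2.5,1],[6.3,-4.3,0.3,-1.2,5,2.9,1],[6.98,-4.81,0.33,-1.33,5.52,3.22,1],[6.98,-4.81,0.33,-1.33,5.52,3.22,1],[6.98,-4.81,0.33,-1.33,5.52,3.22,1]]' 100
python3 - <<'E'
from h import *
c,im,d=cam('wrist'); cv2.imwrite('pics/w1.png',im[:,:,::-1])
P,ok,g,sat=lidpose(c,im,d,np.array([.55,-.28,.13]))
Rt=lidR(-10.3); rel(np.array([.536,-.283,.137])-.13*Rt.as_matrix()[:,2],Rt)
for r in manip.tip_of('lid_large_grip','wrist')[:3]:
    u,v=map(int,np.round(r['pixel'])); print(r['p'],u,v,P[v,u].round(4),d[v,u])
L=P[ok&(g>90)&(P[...,2]>.05)]; print(len(L))
dark=(ok&(g<60)&(P[...,2]>.06)).astype(np.uint8)
k,l,s,ce=cv2.connectedComponentsWithStats(dark)
for i in np.argsort(-s[1:,4])[:4]+1:
    H=P[l==i]; M=Rt.as_matrix(); q=H@M  # tool-axis coords
    print(s[i],ce[i].round(),'x,y,z pct',np.percentile(q,[2,50,98],axis=0).round(4).tolist(), cv2.minAreaRect(np.argwhere(l==i).astype(np.float32)))
b=np.array([.536,-.283,.137]); print('expected',(b@M).round(4))
E
```

```text
clock: 2.55
position: [0.4457, -0.2669, 0.2294]
ee_rot: [0.92, -0.082, 0.381, 0.034]
ft_force: [-0.2, 0.1, 0.3]
grip_width: 1.003
grasp_force: 0.0
rel [-0.01  -0.017  0.004] [ 0.002 -0.006 -0.   ] pos [ 0.4456 -0.2674  0.2294] t 2.6
0.83 491 453 [ 0.3926 -0.3067  0.2644] 0.095899984
0.76 319 246 [ 0.5284 -0.2849  0.1322] 0.27306312
0.74 514 190 [ 0.597  -0.5234  0.054 ] 0.3933372
23633
[ 310  200   17   92 1422] [318. 246.] x,y,z pct [[0.4599, 0.1788, 0.309], [0.497, 0.185, 0.3105], [0.53, 0.1915, 0.3211]] ((245.4783172607422, 318.04119873046875), (91.2302017211914, 15.80906867980957), 1.1934893131256104)
expected [0.5056 0.1826 0.3118]
```

View pics/w1.png

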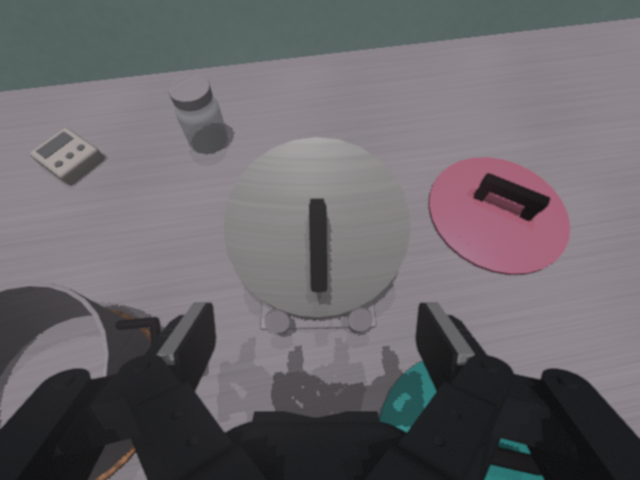

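The wrist view shows the handle centred at (318, 246), lined up with the jaws and measuring about 73 mm long, so the fit is right. The rest's studs are at (277, 320) and (361, 320), and nothing is in the way of the approach. I'm going in now.

```bash
python3 -m pendant '[[-0.1,0.03,0.5,0,0,0,1],[-0.2,0.03,1.0,0,0,0,1],[-0.22,0.03,1.5,0,0,0,1],[-0.22,0.03,1.9,0,0,0,1],[-0.22,0.03,2.3,0,0,0,1],[-0.22,0.03,2.6,0,0,0,1],[-0.22,0.03,2.75,0,0,0,1],[-0.22,0.03,2.84,0,0,0,1],[-0.22,0.03,2.84,0,0,0,1],[-0.22,0.03,2.84,0,0,0,1]]'
python3 - <<'E'
from h import *
c,im,d=cam('wrist'); cv2.imwrite('pics/w2.png',im[:,:,::-1])
M=lidR(-10.3).as_matrix(); print((manip.get_obs()['position']@M).round(4))
E
```

```text
clock: 3.9
position: [0.5365, -0.2847, 0.1208]
ee_rot: [0.92, -0.083, 0.381, 0.034]
ft_force: [0.6, 0.2, 0.5]
grip_width: 1.0
grasp_force: 0.0
[0.4947 0.184  0.3238]
```

View pics/w2.png

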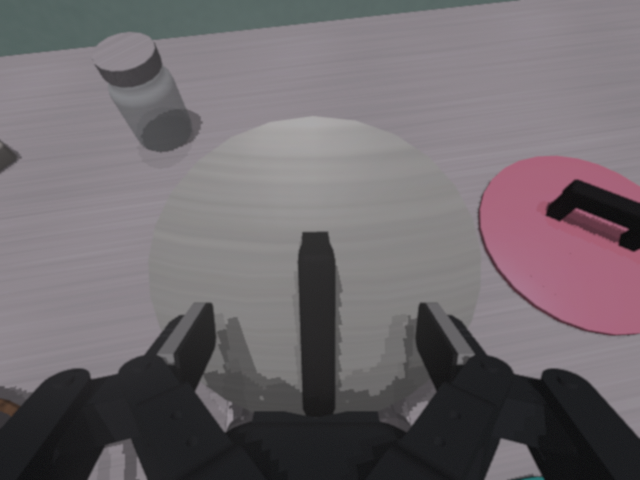

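The bar at (318, 330) sits between the open fingers at (195, 340) and (440, 340), and there is no contact force. Closing now.

```bash
python3 -m pendant '[[0,0,0,0,0,0,-1],[0,0,0,0,0,0,-1],[0,0,0,0,0,0,-1],[0,0,0,0,0,0,-1],[0,0,0,0,0,0,-1],[0,0,0,0,0,0,-1],[0,0,0,0,0,0,-1],[0,0,0,0,0,0,-1],[0,0,0,0,0,0,-1],[0,0,0,0,0,0,-1]]' 100
```

```text
clock: 5.2
position: [0.5364, -0.285, 0.1208]
ee_rot: [0.92, -0.083, 0.381, 0.035]
ft_force: [-6.3, -0.2, 5.3]
grip_width: 0.142
grasp_force: 97.4
```

```bash
python3 -m pendant '[[0.1,0,0,0,0,0,-1],[0.2,0,0,0,0,0,-1],[0.35,0,0,0,0,0,-1],[0.5,0,0,0,0,0,-1],[0.65,0,0,0,0,0,-1],[0.8,0,-0.05,0,0,0,-1],[0.9,0,-0.2,0,0,0,-1],[0.95,0,-0.5,0,0,0,-1],[1,0,-0.9,0,0,0,-1],[1,0,-1.3,0,0,0,-1]]'
python3 - <<'E'
from h import *
# target: level over pot; TCP = lid mid + (43-4)... bar centre above underside .043, TCP 4mm below bar centre
rel([.475,-.0357,.103+.08+.039],lidR(-10.3,0)); rel([.475,-.0357,.103+.08+.039],lidR(20,0)); rel([.475,-.0357,.3],lidR(20,0))
E
```

```text
clock: 6.45
position: [0.5254, -0.282, 0.2016]
ee_rot: [0.92, -0.083, 0.381, 0.033]
ft_force: [-0.3, 0.1, -2.8]
grip_width: 0.143
grasp_force: 97.5
rel [-1.038 -4.668 -1.603] [-1.300e-02 -5.618e+00  4.000e-03] pos [ 0.5254 -0.282   0.2016] t 6.45
rel [-1.038 -4.668 -1.603] [ 1.472 -5.487 -3.586] pos [ 0.5254 -0.282   0.2016] t 6.45
rel [ 0.064 -4.67  -2.708] [ 1.472 -5.487 -3.586] pos [ 0.5254 -0.282   0.2016] t 6.45
```

The lid is free: the wrist now carries about 2.8 N, which matches its weight. Next I lift it, then turn it level.

```bash
python3 -m pendant '[[0.4,0,-0.4,0,0,0,-1],[0.8,0,-0.8,0,0,0,-1],[1.1,0,-1.1,0,-0.7,0,-1],[1.1,0,-1.1,0,-1.5,0,-1],[1.1,0,-1.1,0,-2.3,0,-1],[1.1,0,-1.1,0,-3.1,0,-1],[1.1,0,-1.1,0,-3.9,0,-1],[1.1,0,-1.1,0,-4.7,0,-1],[1.1,0,-1.1,0,-5.4,0,-1],[1.1,0,-1.1,0,-5.62,0,-1]]'
python3 - <<'E'
from h import *
rel([.475,-.0357,.222],lidR(-10.3,0)); rel([.475,-.0357,.28],lidR(-10.3,0))
E
```

```text
clock: 7.7
position: [0.5264, -0.2823, 0.2785]
ee_rot: [0.996, -0.089, -0.001, -0.001]
ft_force: [0.1, -0.7, -3.2]
grip_width: 0.143
grasp_force: 97.5
rel [-1.885 -4.668  1.145] [-0.016  0.02   0.008] pos [ 0.5264 -0.2823  0.2785] t 7.7
rel [-1.889 -4.67  -0.015] [-0.016  0.02   0.008] pos [ 0.5264 -0.2823  0.2785] t 7.7
```

```bash
python3 -m pendant '[[-0.2,-0.5,0,0,0,0,-1],[-0.45,-1.1,0,0,0,0,-1],[-0.7,-1.8,0,0,0,0,-1],[-1,-2.5,0,0,0,0,-1],[-1.3,-3.2,0,0,0,0,-1],[-1.55,-3.8,0,0,0,0,-1],[-1.75,-4.3,0,0,0,0,-1],[-1.85,-4.55,0,0,0,0,-1],[-1.89,-4.67,0,0,0,0,-1],[-1.89,-4.67,0,0,0,0,-1]]'
python3 -m pendant '[[0,0,0.15,0,0,0,-1],[0,0,0.35,0,0,0,-1],[0,0,0.6,0,0,0,-1],[0,0,0.8,0,0,0,-1],[0,0,1.0,0,0,0,-1],[0,0,1.1,0,0,0,-1],[0,0,1.14,0,0,0,-1],[0,0,1.14,0,0,0,-1],[0,0,1.14,0,0,0,-1],[0,0,1.14,0,0,0,-1]]'
python3 - <<'E'
from h import *
rel([.475,-.0357,.222],lidR(-10.3,0))
for n in ['scene','top']:
    c,im,d=cam(n); cv2.imwrite(f'pics/{n}2.png',im[:,:,::-1]); P=cloud(c,d); g=im.max(-1).astype(int); sat=g-im.min(-1)
    L=P[(d>0)&(np.linalg.norm(P[...,:2]-[.475,-.036],axis=-1)<.11)&(abs(P[...,2]-.19)<.02)&(g>80)&(sat<40)]
    print(n,len(L),np.percentile(L,[1,50,99],axis=0).round(3).tolist())
    X=L-L.mean(0); A=np.c_[X[:,:2],np.ones(len(X))]; print(' slope deg',np.degrees(np.linalg.lstsq(A,X[:,2],rcond=None)[0][:2]).round(2))
a=cv2.imread('pics/scene2.png')[60:420,150:640]; b=cv2.imread('pics/top2.png')[120:400,80:520]
cv2.imwrite('pics/both.png',np.vstack([cv2.resize(a,(440,323)),cv2.resize(b,(440,277))]))
E
```

```text
clock: 8.95
position: [0.4749, -0.0365, 0.2797]
ee_rot: [0.996, -0.09, 0.001, -0.0]
ft_force: [-0.7, 0.3, -2.3]
grip_width: 0.141
grasp_force: 97.6
clock: 10.2
position: [0.475, -0.036, 0.223]
ee_rot: [0.996, -0.09, 0.001, -0.0]
ft_force: [-0.3, 0.2, -3.3]
grip_width: 0.141
grasp_force: 97.6
rel [-0.001 -0.007  0.02 ] [-0.003 -0.011  0.002] pos [ 0.475 -0.036  0.223] t 10.2
scene 1575 [[0.407, -0.118, 0.184], [0.5, -0.011, 0.191], [0.558, 0.045, 0.199]]
 slope deg [-0.54  0.59]
top 507 [[0.415, -0.12, 0.184], [0.47, -0.103, 0.19], [0.534, -0.089, 0.195]]
 slope deg [0.04 6.59]
```

View pics/both.png

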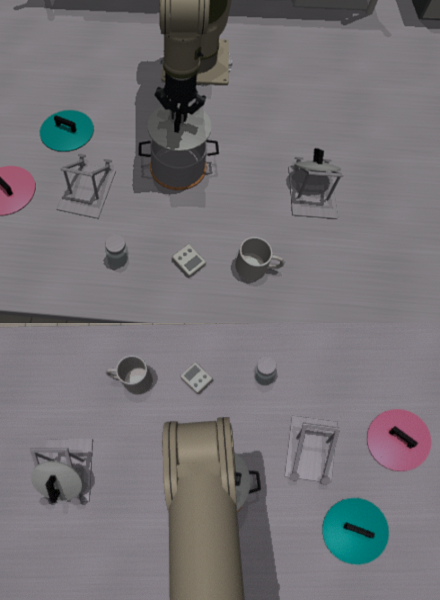

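The combined view shows the large lid level in the gripper above the pot, at about (180, 125) in the upper half. Its rest is empty, and the small lid, mug, jar and timer look unmoved. The numbers agree: level within 1°, centred within a few millimetres, about 80 mm above the rim.

```bash
python3 -c "
from h import *
print(manip.hand_in())"
```

```text
the job is handed in; nothing more can be done
None
```

I handed the job in at about 10 s of the 43 s limit, with the large lid held level in the gripper, centred over the pot about 80 mm above the rim; the hand-in returned no verdict.

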